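# Set out the sharpening stones

## Robot

A 6-joint arm with a two-finger parallel gripper is mounted at the origin on a cart in front of the work surface, level with it; the furniture and walls round the work are solid. World frame = base frame: x ahead of the robot, y to its left, z up, the work surface at z = 0. Lengths are in m, angles in rad, forces in N, time in s.
With the tool pointing down it reaches from about 0.375 to 0.9 m from the base axis. Payload 3.1 kg.
Tool frame: the origin (TCP) lies at the centre of the arm's flange, where the gripper is bolted on; the fingertips stand robot.tip_extent ahead of it and the grasp point (between the pads) lies 164 mm ahead of it (robot.tip_extent is the distance from the TCP to the fingertips, in m); z points along the fingers, y is the line along which they close (so a half turn about z gives the same grasp; the last joint's range is limited). The gripper opens to 87 mm and grips with 3 to 60 N. Pads are 19 mm wide; open, the fingers measure 117 mm over their backs; the gripper's body (75 mm by 190 mm) begins 51 mm behind the grasp point.
Start: joints at [1.036, 0.527, 1.433, -0, 1.181, -0.178], TCP at [0.218, 0.586, 0.405] pointing down, gripper open.
Joint ranges: [-3.08, 3.08], [-0.75, 2.2], [0.22, 2.44], [-1.43, 4.57], [0, 2.65], [-2.85, 2.85]. Speed limits (rad/s): [2.79, 2.79, 3.14, 3.14, 3.14, 3.14].

## Interface

Orientations are given as a unit quaternion [x, y, z, w].
In Python, from rig import get_obs, camera, hand_in, cut_out, robot gives the robot as it stands.
- The arm moves only by the tool step_arm, never from a script. Its argument "rows" is a list of rows, each a list of 6 numbers: the shift along the world's x, y, z in m, then the turn, a rotation vector about the world's x, y, z in degrees. A call has 1 to 12 rows; each row shifts and turns the commanded pose from where the row before left it; what a row does not reach is not made up. A row lasts 1/8 s, in which the tool goes at most 62.5 mm and 10.7 degrees, less where a joint would pass 70% of its speed; a pose out of reach is approached as far as the arm can. A call is refused whole if a number of a shift passes 0.0625 or a number of a turn 10.7, either way. A call with a gripper value outside its range is refused whole. "jaw" is the finger opening in m, from 0 to 0.087, set as the call begins (left out, the last holds). The fingers move at their own pace and stop on an object; "squeeze" is the grip in N (left out, the last holds). Time passes only in rows, so rows that do not move let the fingers close. It gives the time, the measured TCP pose, the force, the opening and the grip force at its end, in the units of the state.
- get_obs(): the state, without advancing time (a new reading comes with each control period).
- camera(name): name is "scene" or "top" or "wrist"; returns a dict with "pixels" (400x640x3 uint8, blue, green, red), "depth" (400x640 float32, m along the optical axis (not along the pixel's ray), 0 where there is no reading), "fov_y" (degrees; the focal length in pixels is half the picture's height over the tangent of half this angle, whatever the lens; pixels are square), "cx", "cy" (the principal point, pixels), "extrinsics" (4x4, takes a point from camera to world coordinates); the wrist camera has in their place "mount" (4x4, takes a point from camera to tool coordinates, whose origin is the TCP and whose axes are the flange's). Camera axes: x right, y up, looking along -z (the intrinsics and any distortion apply to the point x, -y, -z); pixel columns grow to the right and rows downward; lengths in m; the calibration is good to about 2 mm. A picture is of the moment at which its call begins: read the wrist's pose just before it.
- hand_in(): hands the job in; it is judged then, once.
Trained networks look in the newest picture that a camera, given by its name, has taken for a name from the list of things; names that differ only in an ending like _2 or _b are one class to them, and where a whole thing is asked for, a point or a joint stands for the part that bears it (a point fixed in the world has none). Each returns a list of dicts, best first, with "confidence" (0 to 1); they miss things now and then, are a little off and sometimes report something else, mostly with a low value. They report only what shows in the picture. A call takes as long as a camera call.
- cut_out(label, camera): "region" (400x640 bool, what is visible of it) and "extent" ([centre column, centre row, width, height] in pixels, round what is visible of it).
The state is a dict: "time": time; "q": joint angles; "joint_velocities": joint speeds; "joint_torque": joint torques, N m; "position": TCP position; "tool_rot": TCP orientation; "ft_force": force on the tool from outside, world axes, zero at the start; "moment": the same for the moment, N m; "grip_width": finger opening in m; "grip_force": force on a finger pad.
Only numpy, scipy, OpenCV 4.12 (cv2) and the standard library are available. Lean on these libraries where they do the work, as an engineer would, in place of code of your own. Each camera call takes 0.05 s, during which the arm holds its last target. There are 200 camera calls.

## Task

Set out the sharpening station: bed the dark grey, the terracotta and the white sharpening stone each flat in the wooden base cut to its length, laying them down gently, for they chip if dropped. Once the white stone is bedded, set the small green slurry stone flat on the middle of it, also gently. Leave the wooden off-cut and the brass bench dog that lie among them where they are.

Things in the scene. Friction and masses are not known exactly. Their poses are not given: they have to be found in the camera images.
- stone_coarse: dark grey coarse sharpening stone, a plain block 150 long x 50 wide x 25 mm high, lying flat and loose on the bench, about 410 g. Origin: centre of its underside; x along its length, y across its width, z up.
- stone_medium: terracotta (orange-brown) medium sharpening stone, a plain block 120 long x 50 wide x 25 mm high, lying flat and loose on the bench, about 330 g. Origin: centre of its underside; x along its length, y across its width, z up.
- stone_fine: white fine sharpening stone, a plain block 90 long x 50 wide x 25 mm high, lying flat and loose on the bench, about 250 g. Origin: centre of its underside; x along its length, y across its width, z up.
- base_coarse: longest of three dark wooden stone bases, fixed to the bench: 184 long x 76 wide x 16 mm high, with a tan cork-lined bed 160 x 60 mm sunk 6 mm below the rim (bed floor 10 mm above the bench); its stone of 150 x 50 mm has 5 mm play all round, stands 19 mm proud of the rim and may lie either way round. Origin: centre of the underside; x along its length, y across, z up.
- base_medium: middle of three dark wooden stone bases, fixed to the bench: 154 long x 76 wide x 16 mm high, with a tan cork-lined bed 130 x 60 mm sunk 6 mm below the rim (bed floor 10 mm above the bench); its stone of 120 x 50 mm has 5 mm play all round, stands 19 mm proud of the rim and may lie either way round. Origin: centre of the underside; x along its length, y across, z up.
- base_fine: shortest of three dark wooden stone bases, fixed to the bench: 124 long x 76 wide x 16 mm high, with a tan cork-lined bed 100 x 60 mm sunk 6 mm below the rim (bed floor 10 mm above the bench); its stone of 90 x 50 mm has 5 mm play all round, stands 19 mm proud of the rim and may lie either way round. Origin: centre of the underside; x along its length, y across, z up.
- slurry_stone: small grey-green slurry stone, a block 45 long x 26 wide x 22 mm high, lying loose on the bench, about 60 g. Origin: centre of its underside; x along its length, y across, z up.
- offcut: dark brown hardwood off-cut, 142 long (along its y) x 42 wide x 20 mm high, lying among the stones; not to be moved. Origin: centre of its underside.
- bench_dog: brass-coloured bench dog, a round pin 24 mm across and 70 mm high, standing upright on the bench; not to be moved. Origin: centre of its underside.

How it is judged:
By the outcome, as a careful person would: the job done as asked, in the order asked, and still so for the second after the job is handed in, with the robot touching nothing.
It also fails if it takes over 102 s, if anything falls off the work surface, if the arm or the gripper's body presses on something with over 40 N, if the wrist force passes 120 N, or if a joint passes its speed limit or range.

## Working session

There is one attempt and no reset: what is moved stays moved. The work goes in short steps, Python scripts to look and compute and a tool call to move; the robot and the scene stay as the last step left them, time stands still between calls to the robot, and variables do not carry over. Pictures are saved under pics/ and viewed, at most 14 in all, crops included, and the job is handed in when it is done.

Besides the shell and the picture viewer there is one more tool, called after "Call:" by a JSON object that holds its "api" and its "payload", one argument or row to a line. step_arm: Moves the arm, as the interface text tells. Its arguments: {"type":"object","properties":{"rows":{"type":"array"},"jaw":{"type":"number"},"squeeze":{"type":"number"}},"required":["rows"]}

```bash
ls; mkdir -p pics
cat > h.py <<'E'
import numpy as np,cv2
from rig import get_obs,camera,hand_in,cut_out,robot
from scipy.spatial.transform import Rotation as R
def T_of(c,o=None):
    if 'extrinsics' in c: return np.array(c['extrinsics'])
    T=np.eye(4);T[:3,:3]=R.from_quat(o['tool_rot']).as_matrix();T[:3,3]=o['position']
    return T@np.array(c['mount'])
def cloud(c,o=None):
    d=c['depth'];h,w=d.shape;f=h/2/np.tan(np.radians(c['fov_y'])/2)
    v,u=np.mgrid[:h,:w]
    P=np.stack([(u-c['cx'])/f*d,-(v-c['cy'])/f*d,-d,np.ones_like(d)],-1)
    W=(P@T_of(c,o).T)[...,:3]; W[d<=0]=np.nan
    return W
names=['stone_coarse','stone_medium','stone_fine','base_coarse','base_medium','base_fine','slurry_stone','offcut','bench_dog']
def measure(cam,c,o=None,labels=names):
    W=cloud(c,o)
    for n in labels:
        for r in cut_out(n,cam)[:2]:
            m=r['region']&np.isfinite(W[...,2]); p=W[m]
            if len(p)<20: print(n,'few',r['confidence']);continue
            z=np.percentile(p[:,2],80) if 'base' not in n else np.percentile(p[:,2],80)
            q=p[abs(p[:,2]-z)<.006] 
            (cx,cy),(a,b),t=cv2.minAreaRect((q[:,:2]*1000).astype(np.float32))
            if a<b:a,b,t=b,a,t+90
            t=(t+90)%180-90
            print(n,'conf %.2f'%r['confidence'],'c %.1f %.1f'%(cx,cy),'LxW %.0f %.0f'%(a,b),'ang %.1f'%t,'z %.1f'%(z*1000),'px',np.round(r['extent']),len(q))
E
python3 - <<'E'
from h import *
o=get_obs();print(o['position'],o['tool_rot'],o['grip_width'],robot.tip_extent)
for n in ['top','scene']:
    c=camera(n);cv2.imwrite(f'pics/{n}0.png',c['pixels']);print(n);measure(n,c)
E
```

```text
pics
[0.21751934 0.58556584 0.40377447] [ 1.76954878e-01  9.84218377e-01 -1.00700508e-03 -3.78677874e-04] 0.08664925395065415 0.1822
top
stone_coarse conf 0.62 c 585.4 353.5 LxW 149 50 ang 83.3 z 28.0 px [221. 168.  49.  20.] 667
stone_medium conf 0.79 c 434.8 178.2 LxW 118 50 ang -86.4 z 27.7 px [274. 215.  40.  21.] 527
stone_fine conf 0.72 c 420.5 351.7 LxW 90 50 ang 84.0 z 27.7 px [219. 217.  34.  20.] 410
stone_fine conf 0.70 c 473.1 -57.4 LxW 183 75 ang 1.5 z 15.4 px [351. 203.  23.  61.] 1031
base_coarse conf 0.78 c 471.5 -57.4 LxW 186 75 ang 1.5 z 15.3 px [352. 205.  23.  59.] 1033
base_coarse conf 0.61 c 554.5 49.6 LxW 43 25 ang 80.6 z 24.1 px [318. 178.  17.   9.] 101
base_medium conf 0.68 c 487.4 -315.8 LxW 153 77 ang 3.6 z 15.4 px [434. 202.  25.  53.] 843
base_fine conf 0.63 c 481.8 -186.4 LxW 124 77 ang 3.6 z 15.5 px [395. 202.  23.  45.] 708
slurry_stone conf 0.59 c 554.3 49.0 LxW 40 24 ang 78.5 z 24.0 px [317. 178.  17.   5.] 88
offcut conf 0.83 c 581.9 171.0 LxW 136 30 ang -75.7 z 23.0 px [279. 168.  46.  19.] 339
scene
stone_coarse conf 0.87 c 581.9 351.4 LxW 147 52
[... 249 characters left out ...]
8 c 468.8 -57.1 LxW 186 78 ang 2.3 z 14.7 px [320. 224.  68.  56.] 1475
base_medium conf 0.80 c 484.8 -316.0 LxW 157 77 ang 3.8 z 15.2 px [409. 277.  61.  64.] 1568
base_medium conf 0.39 c 417.1 353.2 LxW 95 51 ang 83.4 z 25.7 px [207. 162.  32.  19.] 361
base_fine conf 0.65 c 478.8 -186.5 LxW 126 77 ang 3.4 z 15.2 px [363. 248.  54.  52.] 1057
slurry_stone conf 0.43 c 550.2 49.6 LxW 48 26 ang 71.6 z 22.3 px [311. 189.  15.  16.] 109
offcut conf 0.65 c 578.7 169.4 LxW 137 35 ang -77.9 z 20.4 px [287. 164.  44.  26.] 343
offcut conf 0.59 c 468.8 -57.1 LxW 186 78 ang 2.3 z 14.6 px [320. 227.  65.  54.] 1481
bench_dog conf 0.75 c 432.5 43.1 LxW 21 17 ang -66.9 z 68.2 px [281. 205.  12.  20.] 54
```

Run:
```python
import cv2
t=cv2.imread('pics/top0.png')[120:280,180:480];s=cv2.imread('pics/scene0.png')[90:330,160:480]
t=cv2.resize(t,(800,427));cv2.imwrite('pics/t0.png',t);cv2.imwrite('pics/s0.png',cv2.resize(s,(800,600)))
```

```text
(no output)
```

View pics/t0.png

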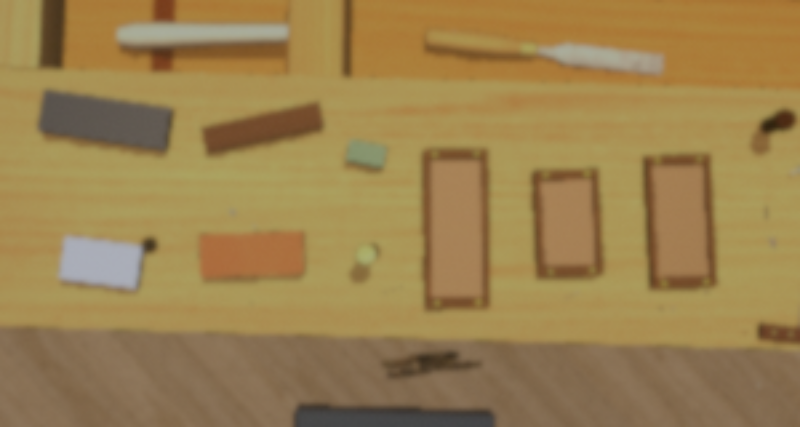

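View pics/s0.png

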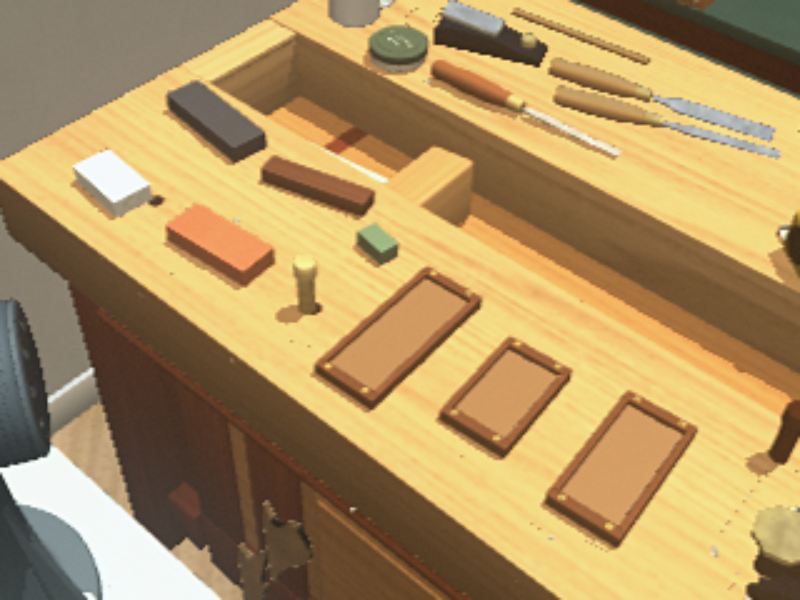

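The top view shows the grey stone at (105,120), off-cut (262,128), white (100,262), terracotta (252,256), slurry stone (365,153), dog (365,255), and the bases at x=455 (long), 567 (short) and 680 (middle). The detections agree with this, except for a few false duplicates. I'll move over the grey stone next.

Call:
{"api": "step_arm", "payload": {
  "rows": [
    [0.045,-0.029,-0.006,0,0,-9.5],
    [0.045,-0.029,-0.006,0,0,-9.5],
    [0.045,-0.029,-0.006,0,0,-9.5],
    [0.045,-0.029,-0.006,0,0,-9.5],
    [0.045,-0.029,-0.006,0,0,-9.5],
    [0.045,-0.029,-0.006,0,0,-9.5],
    [0.045,-0.029,-0.006,0,0,-9.5],
    [0.045,-0.029,-0.006,0,0,-9.5],
    [0,0,0,0,0,0],
    [0,0,0,0,0,0]
  ],
  "jaw": 0.087,
  "squeeze": 40
}}

```text
time: 2.25
position: [0.5773, 0.3538, 0.3564]
tool_rot: [0.745, 0.667, -0.001, -0.001]
ft_force: [0.4, 0.2, 0.5]
grip_width: 0.087
grip_force: 0.0
```

```bash
cat >> h.py <<'E'
def pose():
    o=get_obs();M=R.from_quat(o['tool_rot']).as_matrix()
    print('t %.2f'%o['time'],'pos',np.round(o['position']*1000 if hasattr(o['position'],'dtype') else np.array(o['position'])*1000,1),'yaw %.2f'%np.degrees(np.arctan2(M[1,1],M[0,1])),'ztool',np.round(M[:,2],4),'w %.4f'%o['grip_width'],'gf %.1f'%o['grip_force'],'ft',np.round(o['ft_force'],1),'q6 %.2f'%o['q'][5])
    return o
def wrist(fn=None,labels=names):
    o=pose();c=camera('wrist')
    if fn: cv2.imwrite('pics/'+fn,c['pixels'])
    measure('wrist',c,o,labels);return c,o
E
python3 - <<'E'
from h import *
c,o=wrist('w0.png');print(np.round(c['mount'],3),c['fov_y'])
E
```

```text
t 2.25 pos [577.3 353.8 356.4] yaw -6.37 ztool [-1.5e-03  1.0e-04 -1.0e+00] w 0.0870 gf 0.0 ft [0.4 0.2 0.5] q6 0.50
stone_coarse conf 0.88 c 584.3 353.5 LxW 149 50 ang 83.1 z 26.2 px [330. 181.  53. 138.] 6349
stone_medium conf 0.75 c 440.2 198.6 LxW 61 50 ang 79.2 z 26.6 px [231. 316.  48.  46.] 945
stone_fine conf 0.91 c 419.3 350.6 LxW 90 51 ang 84.4 z 26.3 px [181. 199.  67.  79.] 3728
offcut conf 0.88 c 575.7 191.9 LxW 55 30 ang -75.3 z 21.6 px [335. 310.  39.  34.] 766
[[ 0.     0.958  0.287  0.078]
 [ 1.    -0.     0.     0.001]
 [ 0.001  0.287 -0.958  0.019]
 [ 0.     0.     0.     1.   ]] 67.40185081981132
```

View pics/w0.png

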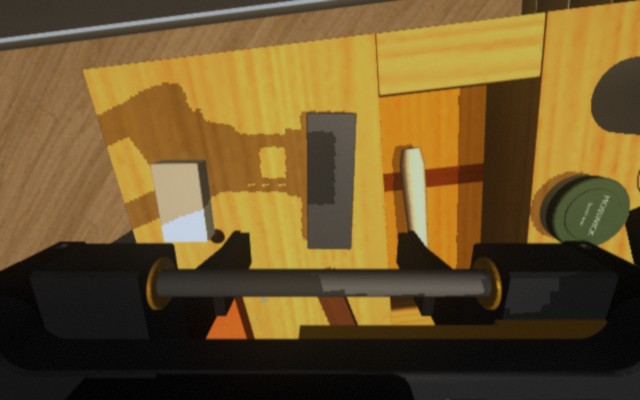

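Call:
{"api": "step_arm", "payload": {
  "rows": [
    [0.0065,0,-0.04,0,0,-0.5],
    [0,0,-0.04,0,0,0],
    [0,0,-0.04,0,0,0],
    [0,0,-0.025,0,0,0],
    [0,0,-0.019,0,0,0],
    [0,0,0,0,0,0]
  ]
}}

```text
time: 3.5
position: [0.5837, 0.3537, 0.1912]
tool_rot: [0.748, 0.663, -0.001, -0.001]
ft_force: [0.2, 0.8, 0.3]
grip_width: 0.0867
grip_force: 0.0
```

Call:
{"api": "step_arm", "payload": {
  "rows": [
    [0,0,0,0,0,0],
    [0,0,0,0,0,0],
    [0,0,0,0,0,0],
    [0,0,0,0,0,0]
  ],
  "jaw": 0.03,
  "squeeze": 45
}}

```text
time: 4.0
position: [0.5843, 0.3539, 0.1934]
tool_rot: [0.748, 0.663, 0.0, 0.0]
ft_force: [-0.8, -0.3, 0.6]
grip_width: 0.0545
grip_force: 0.0
```

Call:
{"api": "step_arm", "payload": {
  "rows": [
    [0,0,0,0,0,0],
    [0,0,0,0,0,0],
    [0,0,0,0,0,0]
  ]
}}

```text
time: 4.38
position: [0.5842, 0.3539, 0.1931]
tool_rot: [0.748, 0.663, 0.0, -0.0]
ft_force: [-1.1, -0.6, 2.6]
grip_width: 0.0492
grip_force: 45.0
```

Call:
{"api": "step_arm", "payload": {
  "rows": [
    [0,0,0.01,0,0,0],
    [0,0,0.03,0,0,0],
    [0,0,0.04,0,0,0],
    [0,0,0.04,0,0,0],
    [0,0,0,0,0,0]
  ]
}}

```text
time: 5.0
position: [0.5852, 0.3543, 0.316]
tool_rot: [0.748, 0.663, 0.004, 0.001]
ft_force: [0.6, 0.6, -4.4]
grip_width: 0.0497
grip_force: 45.0
```

Run:
```python
from h import *
c,o=wrist('w1.png',['stone_coarse','stone_medium','offcut']);c=camera('scene');measure('scene',c,None,['stone_coarse','slurry_stone'])
```

```text
t 5.00 pos [585.2 354.3 316. ] yaw -6.88 ztool [ 0.0074  0.003  -1.    ] w 0.0497 gf 45.0 ft [ 0.6  0.6 -4.4] q6 0.50
stone_coarse conf 0.86 c 588.8 369.7 LxW 119 50 ang 83.1 z 149.1 px [324. 219. 104. 210.] 17049
stone_coarse conf 0.93 c 578.9 344.4 LxW 134 52 ang 83.3 z 142.4 px [244. 109.  40.  32.] 357
slurry_stone conf 0.69 c 551.1 49.4 LxW 47 27 ang 76.1 z 22.7 px [310. 186.  13.  13.] 115
```

Call:
{"api": "step_arm", "payload": {
  "rows": [
    [-0.006,-0.016,0.006,0,0,-4.5],
    [-0.012,-0.0325,0.005,0,0,-9],
    [-0.012,-0.0325,0.005,0,0,-9],
    [-0.012,-0.0325,0,0,0,-9],
    [-0.012,-0.0325,0,0,0,-9],
    [-0.012,-0.0325,0,0,0,-9],
    [-0.012,-0.0325,0,0,0,-9],
    [-0.012,-0.0325,0,0,0,-9],
    [-0.012,-0.0325,0,0,0,-9],
    [-0.006,-0.016,0,0,0,-4.8],
    [0,0,0,0,0,0],
    [0,0,0,0,0,0]
  ]
}}

```text
time: 6.85
position: [0.4766, 0.0621, 0.3287]
tool_rot: [1.0, 0.016, 0.0, -0.0]
ft_force: [-0.1, -0.7, -4.7]
grip_width: 0.0494
grip_force: 45.0
```

Run:
```python
from h import *
c,o=wrist('w2.png')
```

```text
t 6.85 pos [476.6  62.1 328.7] yaw -88.14 ztool [ 5.e-04  3.e-04 -1.e+00] w 0.0494 gf 45.0 ft [-0.1 -0.7 -4.7] q6 1.43
stone_coarse conf 0.75 c 492.9 62.1 LxW 118 50 ang 1.9 z 161.6 px [321. 220. 106. 210.] 17087
stone_medium conf 0.77 c 434.1 176.6 LxW 120 50 ang -86.5 z 25.7 px [209. 226. 124.  49.] 4414
stone_fine conf 0.81 c 419.9 349.5 LxW 92 50 ang 85.0 z 25.1 px [ 52. 231. 105.  50.] 3068
base_coarse conf 0.65 c 477.9 -58.5 LxW 170 76 ang 2.2 z 16.1 px [442. 187.  93. 162.] 10044
base_medium conf 0.61 c 428.7 -284.3 LxW 42 4 ang 4.7 z 10.4 px [634. 239.  11.  43.] 207
base_fine conf 0.67 c 480.9 -187.9 LxW 124 78 ang 3.8 z 16.7 px [568. 191. 102. 122.] 8221
slurry_stone conf 0.87 c 560.5 47.4 LxW 47 18 ang -88.2 z 23.1 px [341. 106.  53.  24.] 879
slurry_stone conf 0.40 c 428.8 -284.4 LxW 42 4 ang 5.6 z 10.0 px [635. 238.  11.  47.] 220
offcut conf 0.63 c 581.4 169.2 LxW 140 30 ang -75.8 z 20.7 px [205.  74. 160.  73.] 5635
```

View pics/w2.png

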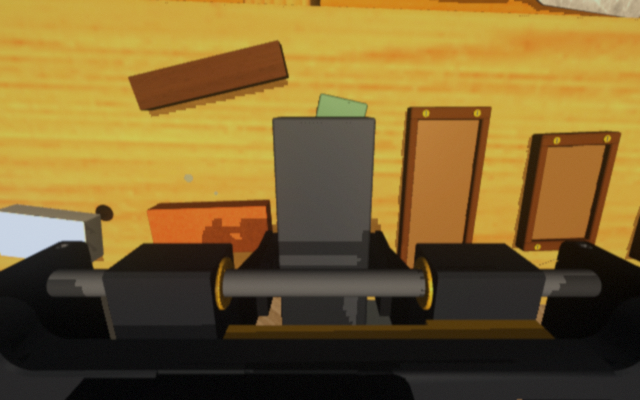

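Call:
{"api": "step_arm", "payload": {
  "rows": [
    [-0.001,-0.02,0,0,0,0],
    [-0.001,-0.03,-0.01,0,0,0],
    [-0.002,-0.03,-0.02,0,0,0],
    [-0.001,-0.025,-0.025,0,0,0.1],
    [-0.001,-0.015,-0.025,0,0,0],
    [0,0,-0.02,0,0,0],
    [0,0,0,0,0,0],
    [0,0,0,0,0,0]
  ]
}}

```text
time: 8.35
position: [0.4705, -0.0581, 0.2292]
tool_rot: [1.0, 0.017, 0.0, 0.0]
ft_force: [0.2, -0.1, -4.6]
grip_width: 0.0498
grip_force: 45.0
```

Run:
```python
from h import *
c,o=wrist('w3.png',['stone_coarse','base_coarse','base_fine','base_medium'])
W=cloud(c,o)
r=cut_out('stone_coarse','wrist')[0]['region'];p=W[r];p=p[np.isfinite(p[:,2])];z=np.median(p[:,2]);p=p[abs(p[:,2]-z)<.01]
A=np.c_[p[:,:2],np.ones(len(p))];print('tilt deg',np.degrees(np.linalg.lstsq(A,p[:,2],rcond=None)[0][:2]))
W0=W.reshape(-1,3)
```

```text
t 8.35 pos [470.5 -58.1 229.2] yaw -88.07 ztool [ 1.e-03 -3.e-04 -1.e+00] w 0.0498 gf 45.0 ft [ 0.2 -0.1 -4.6] q6 1.18
stone_coarse conf 0.80 c 486.9 -58.1 LxW 118 50 ang 1.9 z 62.2 px [323. 222. 103. 208.] 16959
base_coarse conf 0.69 c 477.0 -58.6 LxW 172 76 ang 2.2 z 16.9 px [323. 205. 122. 236.] 5132
base_fine conf 0.34 c 476.3 -280.4 LxW 55 7 ang 8.7 z 12.8 px [628. 217.  24. 104.] 756
base_medium conf 0.80 c 476.3 -280.4 LxW 55 7 ang 8.7 z 12.8 px [629. 215.  22. 101.] 756
tilt deg [-0.0040823  -0.22313281]
```

View pics/w3.png

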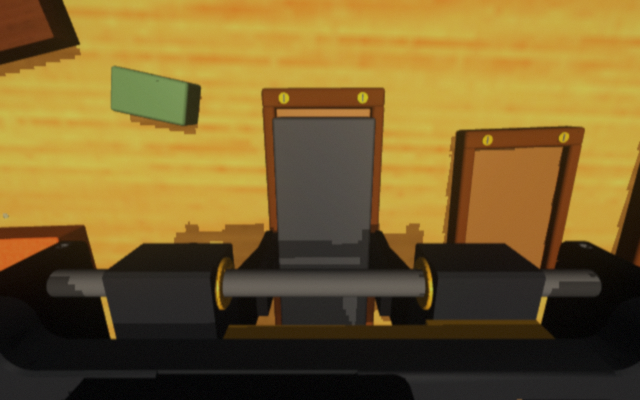

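Call:
{"api": "step_arm", "payload": {
  "rows": [
    [0,0,-0.012,0,0,0],
    [0,0,-0.008,0,0,0],
    [0,0,-0.003,0,0,0],
    [0,0,0,0,0,0]
  ]
}}

```text
time: 9.15
position: [0.4701, -0.0581, 0.2052]
tool_rot: [1.0, 0.017, -0.001, -0.0]
ft_force: [1.4, -0.1, -4.3]
grip_width: 0.0495
grip_force: 45.0
```

Call:
{"api": "step_arm", "payload": {
  "rows": [
    [0,0,-0.001,0,0,0],
    [0,0,-0.001,0,0,0],
    [0,0,0,0,0,0]
  ]
}}

```text
time: 9.52
position: [0.4702, -0.0582, 0.2038]
tool_rot: [1.0, 0.017, 0.0, 0.0]
ft_force: [0.1, 0.3, -4.8]
grip_width: 0.0495
grip_force: 45.0
```

Call:
{"api": "step_arm", "payload": {
  "rows": [
    [0,0,-0.001,0,0,0],
    [0,0,0,0,0,0]
  ]
}}

```text
time: 9.78
position: [0.4702, -0.0582, 0.2031]
tool_rot: [1.0, 0.017, 0.0, 0.0]
ft_force: [0.6, 0.6, 0.1]
grip_width: 0.0495
grip_force: 45.0
```

Call:
{"api": "step_arm", "payload": {
  "rows": [
    [0,0,-0.001,0,0,0],
    [0,0,0,0,0,0]
  ]
}}

```text
time: 10.02
position: [0.4701, -0.0581, 0.203]
tool_rot: [1.0, 0.017, 0.001, 0.0]
ft_force: [-1.4, 0.3, 11.0]
grip_width: 0.0492
grip_force: 45.0
```

Call:
{"api": "step_arm", "payload": {
  "rows": [
    [0,0,0.001,0,0,0],
    [0,0,0,0,0,0],
    [0,0,0,0,0,0],
    [0,0,0,0,0,0]
  ],
  "jaw": 0.07
}}

```text
time: 10.52
position: [0.4702, -0.0582, 0.2026]
tool_rot: [1.0, 0.017, -0.0, -0.0]
ft_force: [0.0, -1.4, 0.0]
grip_width: 0.0694
grip_force: 0.0
```

Call:
{"api": "step_arm", "payload": {
  "rows": [
    [0,0,0.03,0,0,0],
    [0,0,0.05,0,0,0],
    [-0.003,0.02,0.04,0,0,5],
    [-0.004,0.03,0.02,0,0,10],
    [-0.004,0.03,0,0,0,10],
    [-0.004,0.03,0,0,0,10],
    [-0.004,0.03,0,0,0,10],
    [-0.004,0.03,0,0,0,10],
    [-0.004,0.03,0,0,0,10],
    [-0.004,0.02,0,0,0,10],
    [-0.005,0.015,0,0,0,10],
    [0,0,0,0,0,6]
  ],
  "jaw": 0.087
}}

```text
time: 12.02
position: [0.4334, 0.1778, 0.3425]
tool_rot: [0.687, 0.727, -0.0, -0.0]
ft_force: [0.2, 0.1, 0.0]
grip_width: 0.0868
grip_force: 0.0
```

Run:
```python
from h import *
c,o=wrist('w4.png',names)
c=camera('scene');measure('scene',c,None,['stone_coarse','base_coarse'])
c=camera('top');measure('top',c,None,['stone_coarse','base_coarse'])
```

```text
t 12.03 pos [433.4 177.8 342.5] yaw 3.25 ztool [-0.001 -0.    -1.   ] w 0.0868 gf 0.0 ft [0.2 0.1 0. ] q6 0.09
stone_medium conf 0.77 c 433.2 177.2 LxW 120 50 ang -86.2 z 26.2 px [323. 184.  50. 115.] 5455
stone_fine conf 0.72 c 436.6 52.9 LxW 21 8 ang 3.0 z 69.9 px [318. 310.  18.  30.] 197
stone_fine conf 0.71 c 416.5 327.7 LxW 50 44 ang -5.9 z 25.9 px [315.  26.  66.  53.] 2900
base_coarse conf 0.66 c 395.0 -23.3 LxW 32 3 ang 3.0 z 10.0 px [284. 337.  26.   1.] 110
base_medium conf 0.71 c 432.9 177.3 LxW 120 50 ang -86.8 z 26.2 px [324. 186.  54. 116.] 5460
base_fine conf 0.48 c 435.8 52.5 LxW 23 9 ang 7.1 z 69.7 px [321. 311.  23.  33.] 206
slurry_stone conf 0.84 c 544.8 35.5 LxW 35 19 ang -55.6 z 23.3 px [414. 308.  26.  26.] 249
offcut conf 0.71 c 580.7 169.9 LxW 140 31 ang -76.0 z 21.0 px [452. 196.  37. 134.] 3701
offcut conf 0.44 c 416.3 327.6 LxW 50 44 ang -5.7 z 25.9 px [314.  28.  66.  55.] 2897
stone_coarse conf 0.91 c 467.6 -56.8 LxW 150 52 ang 1.6 z 35.6 px [321. 222.  52.  51.] 874
base_coarse conf 0.74 c 468.8 -59.2 LxW 187 77 ang 1.1 z 16.2 px [320. 229.  68.  46.] 416
stone_coarse conf 0.69 c 472.3 -56.4 LxW 149 49 ang 1.6 z 37.3 px [353. 205.  13.  48.] 706
base_coarse conf 0.59 c 472.9 -57.0 LxW 182 74 ang 2.0 z 18.1 px [352. 205.  21.  63.] 346
```

Call:
{"api": "step_arm", "payload": {
  "rows": [
    [-0.0005,-0.0005,-0.04,0,0,0.3],
    [0,0,-0.04,0,0,0],
    [0,0,-0.04,0,0,0],
    [0,0,-0.02,0,0,0],
    [0,0,-0.01,0,0,0],
    [0,0,0,0,0,0]
  ]
}}

```text
time: 13.58
position: [0.4338, 0.1764, 0.1925]
tool_rot: [0.687, 0.727, -0.0, -0.0]
ft_force: [0.3, 0.3, 0.2]
grip_width: 0.0872
grip_force: 0.0
```

Call:
{"api": "step_arm", "payload": {
  "rows": [
    [0,0,0,0,0,0],
    [0,0,0,0,0,0],
    [0,0,0,0,0,0],
    [0,0,0,0,0,0],
    [0,0,0,0,0,0],
    [0,0,0,0,0,0],
    [0,0,0,0,0,0]
  ],
  "jaw": 0.03
}}

```text
time: 14.45
position: [0.4336, 0.1763, 0.193]
tool_rot: [0.687, 0.727, -0.0, -0.0]
ft_force: [-1.1, -0.3, 5.2]
grip_width: 0.0496
grip_force: 45.0
```

Call:
{"api": "step_arm", "payload": {
  "rows": [
    [0,0,0.01,0,0,0],
    [0,0,0.03,0,0,0],
    [0,0,0.04,0,0,0],
    [0,0,0.04,0,0,0],
    [0,0,0.01,0,0,0],
    [0,0,0,0,0,0]
  ]
}}

```text
time: 15.2
position: [0.4334, 0.1763, 0.3228]
tool_rot: [0.687, 0.727, 0.0, 0.0]
ft_force: [0.0, -0.3, -2.5]
grip_width: 0.0497
grip_force: 45.0
```

Call:
{"api": "step_arm", "payload": {
  "rows": [
    [0.004,-0.02,0,0,0,-5],
    [0.005,-0.036,0,0,0,-9],
    [0.005,-0.036,0,0,0,-9],
    [0.005,-0.036,0,0,0,-9],
    [0.005,-0.036,0,0,0,-9],
    [0.005,-0.036,0,0,0,-9],
    [0.005,-0.036,0,0,0,-9],
    [0.005,-0.036,0,0,0,-9],
    [0.005,-0.036,0,0,0,-9],
    [0.005,-0.036,0,0,0,-9],
    [0.004,-0.03,0,0,0,-4],
    [0,0,0,0,0,0]
  ]
}}

```text
time: 16.7
position: [0.4868, -0.1998, 0.3206]
tool_rot: [1.0, 0.027, -0.001, -0.0]
ft_force: [0.2, 0.6, -3.3]
grip_width: 0.0497
grip_force: 45.0
```

Call:
{"api": "step_arm", "payload": {
  "rows": [
    [0,0,0,0,0,0]
  ]
}}

```text
time: 16.82
position: [0.4858, -0.197, 0.3209]
tool_rot: [1.0, 0.028, -0.002, -0.002]
ft_force: [0.2, 0.8, -2.8]
grip_width: 0.0496
grip_force: 45.0
```

Run:
```python
from h import *
c,o=wrist('w5.png',['stone_coarse','stone_medium','base_fine','base_medium'])
```

```text
t 16.82 pos [ 485.8 -197.   320.9] yaw -86.78 ztool [-0.0041  0.0032 -1.    ] w 0.0496 gf 45.0 ft [ 0.2  0.8 -2.8] q6 0.92
stone_coarse conf 0.70 c 488.7 -58.7 LxW 115 51 ang 1.7 z 35.6 px [175. 180.  80. 126.] 6847
stone_medium conf 0.74 c 494.8 -196.3 LxW 105 50 ang 3.6 z 153.9 px [323. 232. 100. 180.] 14244
base_fine conf 0.59 c 538.7 -184.0 LxW 75 9 ang -84.5 z 17.1 px [314. 137.  80.  15.] 711
base_medium conf 0.79 c 488.2 -318.3 LxW 151 77 ang 3.9 z 16.2 px [449. 191.  96. 152.] 9360
```

View pics/w5.png

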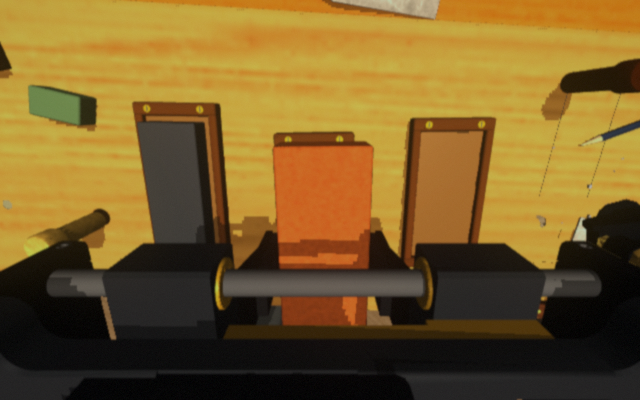

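Call:
{"api": "step_arm", "payload": {
  "rows": [
    [0,-0.02,0,0,0,0],
    [0,-0.03,-0.01,0,0,0.2],
    [0,-0.03,-0.02,0,0,0],
    [0,-0.025,-0.025,0,0,0],
    [0,-0.014,-0.025,0,0,0],
    [0,0,-0.01,0,0,0],
    [0,0,0,0,0,0],
    [0,0,0,0,0,0]
  ]
}}

```text
time: 18.08
position: [0.4869, -0.3163, 0.2336]
tool_rot: [1.0, 0.03, 0.0, 0.0]
ft_force: [0.0, 0.6, -2.7]
grip_width: 0.0495
grip_force: 45.0
```

Run:
```python
from h import *
c,o=wrist('w6.png',['stone_medium','base_medium'])
```

```text
t 18.07 pos [ 486.9 -316.3  233.6] yaw -86.54 ztool [ 9.e-04 -7.e-04 -1.e+00] w 0.0495 gf 45.0 ft [ 0.   0.6 -2.7] q6 0.74
stone_medium conf 0.77 c 496.7 -316.1 LxW 105 50 ang 3.9 z 66.6 px [324. 234. 100. 184.] 14238
base_medium conf 0.63 c 486.8 -318.3 LxW 154 76 ang 3.8 z 16.9 px [325. 216. 119. 208.] 4071
```

View pics/w6.png

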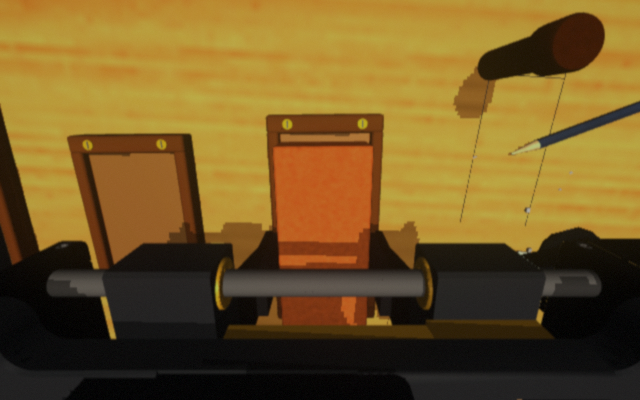

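Call:
{"api": "step_arm", "payload": {
  "rows": [
    [-0.0015,-0.0015,-0.012,0,0,0.2],
    [0,0,-0.01,0,0,0],
    [0,0,-0.005,0,0,0],
    [0,0,-0.001,0,0,0],
    [0,0,0,0,0,0]
  ]
}}

```text
time: 18.85
position: [0.4852, -0.3182, 0.2046]
tool_rot: [1.0, 0.032, -0.0, -0.0]
ft_force: [0.3, -0.0, -3.3]
grip_width: 0.0494
grip_force: 45.0
```

Call:
{"api": "step_arm", "payload": {
  "rows": [
    [0,0,-0.001,0,0,0],
    [0,0,-0.0005,0,0,0],
    [0,0,0,0,0,0]
  ]
}}

```text
time: 19.23
position: [0.4852, -0.3181, 0.2034]
tool_rot: [1.0, 0.032, 0.0, 0.0]
ft_force: [-0.2, 0.2, -2.6]
grip_width: 0.0495
grip_force: 45.0
```

Call:
{"api": "step_arm", "payload": {
  "rows": [
    [0,0,-0.001,0,0,0],
    [0,0,0,0,0,0]
  ]
}}

```text
time: 19.48
position: [0.4852, -0.3182, 0.203]
tool_rot: [1.0, 0.032, 0.0, 0.0]
ft_force: [-0.7, 1.1, 3.4]
grip_width: 0.0497
grip_force: 45.0
```

Call:
{"api": "step_arm", "payload": {
  "rows": [
    [0,0,0.0005,0,0,0],
    [0,0,0,0,0,0],
    [0,0,0,0,0,0],
    [0,0,0,0,0,0]
  ],
  "jaw": 0.07
}}

```text
time: 19.98
position: [0.4852, -0.3182, 0.2026]
tool_rot: [1.0, 0.032, -0.0, -0.0]
ft_force: [0.1, 0.8, -0.6]
grip_width: 0.0693
grip_force: 0.0
```

Call:
{"api": "step_arm", "payload": {
  "rows": [
    [0,0,0.03,0,0,0],
    [0,0.01,0.05,0,0,0],
    [-0.004,0.03,0.04,0,0,5],
    [-0.005,0.05,0.01,0,0,8],
    [-0.005,0.05,0,0,0,8],
    [-0.005,0.05,0,0,0,8],
    [-0.005,0.05,0,0,0,8],
    [-0.005,0.05,0,0,0,8],
    [-0.005,0.05,0,0,0,8],
    [-0.005,0.05,0,0,0,8],
    [-0.005,0.05,0,0,0,8],
    [-0.005,0.05,0,0,0,8]
  ],
  "jaw": 0.087
}}

```text
time: 21.48
position: [0.4359, 0.1734, 0.3329]
tool_rot: [0.761, 0.649, 0.0, 0.0]
ft_force: [0.8, -0.1, -0.6]
grip_width: 0.0869
grip_force: 0.0
```

Call:
{"api": "step_arm", "payload": {
  "rows": [
    [-0.004,0.05,0,0,0,4],
    [-0.004,0.05,0,0,0,0],
    [-0.004,0.05,0,0,0,0],
    [-0.004,0.035,0,0,0,0],
    [0,0,0,0,0,0]
  ]
}}

```text
time: 22.1
position: [0.4196, 0.3589, 0.3327]
tool_rot: [0.738, 0.675, 0.001, 0.0]
ft_force: [-0.3, -0.4, -0.1]
grip_width: 0.0871
grip_force: 0.0
```

Run:
```python
from h import *
c,o=wrist('w7.png',['stone_fine'])
for n in ['scene','top']:
  c=camera(n);measure(n,c,None,['stone_coarse','base_coarse','stone_medium','base_medium','base_fine','slurry_stone'])
```

```text
t 22.10 pos [419.6 358.9 332.7] yaw -5.17 ztool [ 1.e-03  7.e-04 -1.e+00] w 0.0871 gf 0.0 ft [-0.3 -0.4 -0.1] q6 0.60
stone_fine conf 0.61 c 419.1 350.6 LxW 90 50 ang 84.3 z 26.2 px [322. 193.  58.  87.] 4303
stone_coarse conf 0.98 c 468.3 -57.0 LxW 151 52 ang 2.3 z 35.7 px [322. 222.  51.  48.] 882
base_coarse conf 0.60 c 467.6 -57.7 LxW 184 77 ang 1.3 z 16.0 px [320. 228.  68.  47.] 400
stone_medium conf 0.56 c 485.3 -316.8 LxW 121 50 ang 3.9 z 35.8 px [410. 272.  46.  48.] 951
base_medium conf 0.76 c 485.8 -315.8 LxW 159 77 ang 3.9 z 16.4 px [407. 277.  61.  62.] 661
slurry_stone conf 0.61 c 550.8 48.3 LxW 45 26 ang 78.3 z 22.5 px [311. 187.  13.  10.] 113
stone_coarse conf 0.92 c 472.2 -56.3 LxW 149 49 ang 1.6 z 37.3 px [353. 205.  18.  48.] 696
stone_coarse conf 0.74 c 582.9 170.1 LxW 135 31 ang -75.5 z 22.5 px [280. 166.  45.  18.] 358
base_coarse conf 0.76 c 473.0 -57.4 LxW 182 75 ang 1.6 z 17.5 px [351. 203.  24.  60.] 428
stone_medium conf 0.84 c 488.5 -315.3 LxW 119 51 ang 2.5 z 36.9 px [438. 202.  19.  41.] 560
base_medium conf 0.76 c 487.9 -315.8 LxW 154 76 ang 4.1 z 17.3 px [435. 205.  20.  51.] 375
base_fine conf 0.87 c 482.1 -186.0 LxW 124 76 ang 4.4 z 15.3 px [393. 204.  26.  43.] 719
slurry_stone conf 0.56 c 472.9 -57.3 LxW 182 75 ang 1.5 z 17.5 px [351. 206.  21.  62.] 425
slurry_stone conf 0.51 c 488.3 -316.6 LxW 120 51 ang 4.3 z 36.8 px [437. 201.  19.  42.] 587
```

Call:
{"api": "step_arm", "payload": {
  "rows": [
    [-0.0005,-0.0085,-0.03,0,0,-0.6],
    [0,0,-0.04,0,0,0],
    [0,0,-0.04,0,0,0],
    [0,0,-0.02,0,0,0],
    [0,0,-0.01,0,0,0],
    [0,0,0,0,0,0]
  ]
}}

```text
time: 23.65
position: [0.4197, 0.3484, 0.1925]
tool_rot: [0.743, 0.669, -0.0, -0.0]
ft_force: [-0.2, 0.1, 0.5]
grip_width: 0.0868
grip_force: 0.0
```

Call:
{"api": "step_arm", "payload": {
  "rows": [
    [0,0,0,0,0,0],
    [0,0,0,0,0,0],
    [0,0,0,0,0,0],
    [0,0,0,0,0,0],
    [0,0,0,0,0,0],
    [0,0,0,0,0,0],
    [0,0,0,0,0,0]
  ],
  "jaw": 0.03
}}

```text
time: 24.52
position: [0.4195, 0.3483, 0.193]
tool_rot: [0.743, 0.669, -0.0, -0.0]
ft_force: [-2.0, 0.8, 4.5]
grip_width: 0.0492
grip_force: 45.0
```

Call:
{"api": "step_arm", "payload": {
  "rows": [
    [0,0,0.01,0,0,0],
    [0,0,0.03,0,0,0],
    [0,0,0.04,0,0,0],
    [0,0,0.04,0,0,0],
    [0,0,0.01,0,0,0],
    [0,0,0,0,0,0]
  ]
}}

```text
time: 25.28
position: [0.4195, 0.3482, 0.3227]
tool_rot: [0.743, 0.669, 0.0, 0.0]
ft_force: [-0.1, 0.9, -2.5]
grip_width: 0.0494
grip_force: 45.0
```

Call:
{"api": "step_arm", "payload": {
  "rows": [
    [0.004,-0.02,0,0,0,-4],
    [0.005,-0.04,0,0,0,-8],
    [0.005,-0.045,0,0,0,-8],
    [0.005,-0.045,0,0,0,-8],
    [0.005,-0.045,0,0,0,-8],
    [0.005,-0.045,0,0,0,-8],
    [0.005,-0.045,0,0,0,-8],
    [0.005,-0.045,0,0,0,-8],
    [0.005,-0.045,0,0,0,-8],
    [0.005,-0.045,0,0,0,-8],
    [0.005,-0.045,0,0,0,-4.3],
    [0.005,-0.04,0,0,0,0]
  ]
}}

```text
time: 26.78
position: [0.4776, -0.159, 0.321]
tool_rot: [1.0, 0.03, -0.002, -0.001]
ft_force: [-0.2, -0.4, -2.6]
grip_width: 0.0494
grip_force: 45.0
```

Call:
{"api": "step_arm", "payload": {
  "rows": [
    [0.0005,-0.02,-0.01,0,0,0],
    [0,-0.01,-0.03,0,0,0],
    [0,0,-0.03,0,0,0],
    [0,0,-0.02,0,0,0],
    [0,0,0,0,0,0],
    [0,0,0,0,0,0]
  ]
}}

```text
time: 27.52
position: [0.4789, -0.1863, 0.2325]
tool_rot: [0.999, 0.032, -0.0, -0.0]
ft_force: [0.2, 0.2, -2.8]
grip_width: 0.0495
grip_force: 45.0
```

Run:
```python
from h import *
c,o=wrist('w8.png',['stone_fine','base_fine'])
```

```text
t 27.52 pos [ 478.9 -186.3  232.5] yaw -86.29 ztool [-9.e-04  7.e-04 -1.e+00] w 0.0495 gf 45.0 ft [ 0.2  0.2 -2.8] q6 0.92
stone_fine conf 0.74 c 482.2 -186.5 LxW 90 50 ang 3.8 z 65.6 px [321. 242. 102. 156.] 11279
base_fine conf 0.91 c 481.7 -188.1 LxW 122 76 ang 4.0 z 16.8 px [326. 215. 116. 168.] 3981
base_fine conf 0.51 c 443.1 38.5 LxW 14 5 ang 47.2 z 19.6 px [ 18. 254.  37.  32.] 268
```

View pics/w8.png

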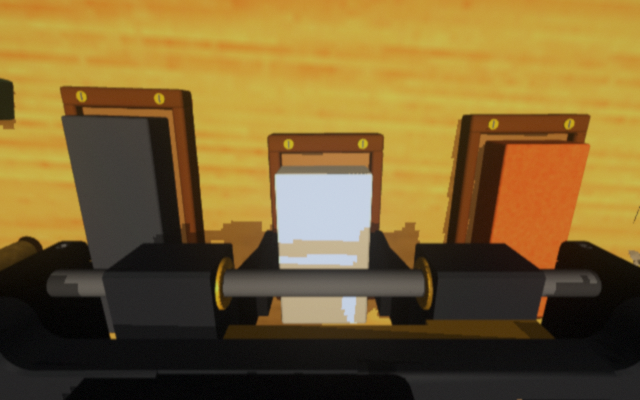

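White stone (323,243) is above the short base (326,215) and well aligned. I'll shift it slightly and lower it.

Call:
{"api": "step_arm", "payload": {
  "rows": [
    [-0.001,-0.0012,-0.012,0,0,0.1],
    [0,0,-0.01,0,0,0],
    [0,0,-0.005,0,0,0],
    [0,0,-0.001,0,0,0],
    [0,0,0,0,0,0]
  ]
}}

```text
time: 28.3
position: [0.4782, -0.1879, 0.2046]
tool_rot: [0.999, 0.033, -0.0, -0.0]
ft_force: [-0.5, -0.4, -1.7]
grip_width: 0.0495
grip_force: 45.0
```

Call:
{"api": "step_arm", "payload": {
  "rows": [
    [0,0,-0.001,0,0,0],
    [0,0,0,0,0,0]
  ]
}}

```text
time: 28.55
position: [0.4782, -0.1879, 0.2039]
tool_rot: [0.999, 0.033, 0.0, 0.0]
ft_force: [0.5, -0.3, -1.4]
grip_width: 0.0494
grip_force: 45.0
```

Call:
{"api": "step_arm", "payload": {
  "rows": [
    [0,0,-0.001,0,0,0],
    [0,0,0,0,0,0]
  ]
}}

```text
time: 28.8
position: [0.4783, -0.1879, 0.203]
tool_rot: [0.999, 0.033, 0.0, 0.0]
ft_force: [-0.6, 0.6, -0.6]
grip_width: 0.0494
grip_force: 45.0
```

Call:
{"api": "step_arm", "payload": {
  "rows": [
    [0,0,-0.0008,0,0,0],
    [0,0,0,0,0,0]
  ]
}}

```text
time: 29.05
position: [0.4782, -0.1879, 0.2029]
tool_rot: [0.999, 0.033, 0.0, 0.0]
ft_force: [-2.0, 0.8, 6.7]
grip_width: 0.0494
grip_force: 45.0
```

Call:
{"api": "step_arm", "payload": {
  "rows": [
    [0,0,0,0,0,0],
    [0,0,0,0,0,0],
    [0,0,0,0,0,0],
    [0,0,0,0,0,0]
  ],
  "jaw": 0.07
}}

```text
time: 29.55
position: [0.4782, -0.1879, 0.2018]
tool_rot: [0.999, 0.033, -0.0, -0.0]
ft_force: [0.3, 0.1, -0.2]
grip_width: 0.0693
grip_force: 0.0
```

Call:
{"api": "step_arm", "payload": {
  "rows": [
    [0,0,0.03,0,0,0],
    [0,0,0.04,0,0,0],
    [0,0.01,0.04,0,0,5],
    [0.007,0.03,0.01,0,0,10],
    [0.008,0.03,0,0,0,10],
    [0.008,0.03,0,0,0,10],
    [0.008,0.03,0,0,0,10],
    [0.008,0.03,0,0,0,10],
    [0.008,0.03,0,0,0,10],
    [0.008,0.03,0,0,0,5],
    [0.008,0.015,0,0,0,0],
    [0,0,0,0,0,0]
  ],
  "jaw": 0.087
}}

```text
time: 31.05
position: [0.5416, 0.0477, 0.3219]
tool_rot: [0.799, 0.601, 0.0, 0.0]
ft_force: [0.7, -1.0, 0.1]
grip_width: 0.0871
grip_force: 0.0
```

Run:
```python
from h import *
c,o=wrist('w9.png',['stone_fine','base_fine','slurry_stone'])
for n in ['scene','top']:
  c=camera(n);measure(n,c,None,['stone_fine','base_fine','slurry_stone'])
```

```text
t 31.05 pos [541.6  47.7 321.9] yaw -16.15 ztool [ 5.e-04 -3.e-04 -1.e+00] w 0.0871 gf 0.0 ft [ 0.7 -1.   0.1] q6 0.16
slurry_stone conf 0.76 c 553.8 48.6 LxW 45 26 ang 79.9 z 23.1 px [335. 187.  30.  52.] 1196
slurry_stone conf 0.59 c 470.9 -58.6 LxW 150 51 ang 1.9 z 36.5 px [288. 299. 146.  80.] 4237
stone_fine conf 0.73 c 480.0 -186.1 LxW 92 51 ang 3.5 z 35.7 px [365. 242.  35.  37.] 624
base_fine conf 0.59 c 477.7 -186.5 LxW 125 76 ang 4.4 z 16.4 px [362. 249.  55.  50.] 398
slurry_stone conf 0.45 c 550.6 48.2 LxW 42 24 ang 78.8 z 22.3 px [311. 186.  11.   9.] 101
stone_fine conf 0.90 c 482.5 -186.5 LxW 89 50 ang 4.2 z 37.1 px [394. 201.  21.  31.] 416
stone_fine conf 0.46 c 473.0 -57.3 LxW 182 74 ang 1.5 z 18.5 px [352. 202.  25.  60.] 399
base_fine conf 0.62 c 482.1 -185.4 LxW 123 77 ang 4.6 z 17.5 px [394. 204.  26.  45.] 355
```

View pics/w9.png

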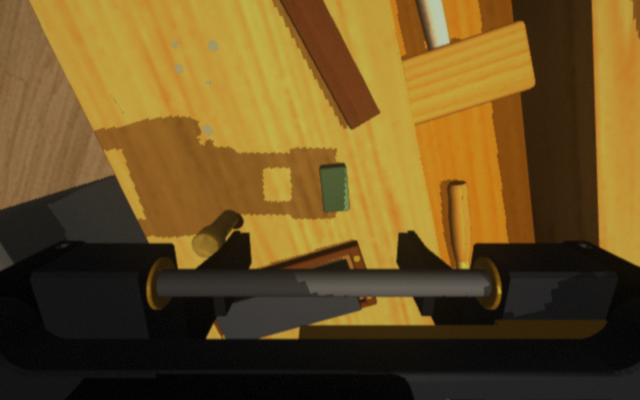

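Call:
{"api": "step_arm", "payload": {
  "rows": [
    [0.012,0.001,-0.03,0,0,5.6],
    [0,0,-0.04,0,0,0],
    [0,0,-0.035,0,0,0],
    [0,0,-0.02,0,0,0],
    [0,0,-0.009,0,0,0],
    [0,0,0,0,0,0],
    [0,0,0,0,0,0]
  ],
  "jaw": 0.06
}}

```text
time: 32.52
position: [0.5536, 0.0481, 0.1888]
tool_rot: [0.769, 0.639, 0.001, 0.001]
ft_force: [0.5, -0.4, 0.0]
grip_width: 0.0598
grip_force: 0.0
```

Call:
{"api": "step_arm", "payload": {
  "rows": [
    [0,0,0,0,0,0],
    [0,0,0,0,0,0],
    [0,0,0,0,0,0],
    [0,0,0,0,0,0],
    [0,0,0,0,0,0],
    [0,0,0,0,0,0],
    [0,0,0,0,0,0]
  ],
  "jaw": 0.01,
  "squeeze": 25
}}

```text
time: 33.4
position: [0.5532, 0.0481, 0.188]
tool_rot: [0.769, 0.639, 0.0, 0.0]
ft_force: [0.0, -0.1, 1.4]
grip_width: 0.0257
grip_force: 25.0
```

Call:
{"api": "step_arm", "payload": {
  "rows": [
    [0,0,0.01,0,0,0],
    [0,0,0.03,0,0,0],
    [0,0,0.04,0,0,0],
    [0,0,0.04,0,0,0],
    [0,0,0.01,0,0,0],
    [0,0,0,0,0,0]
  ]
}}

```text
time: 34.15
position: [0.553, 0.0482, 0.3184]
tool_rot: [0.769, 0.639, 0.0, 0.0]
ft_force: [-1.2, -0.2, -1.7]
grip_width: 0.0259
grip_force: 25.0
```

Call:
{"api": "step_arm", "payload": {
  "rows": [
    [-0.006,-0.015,0,0,0,-4],
    [-0.008,-0.026,0,0,0,-8.5],
    [-0.008,-0.026,0,0,0,-8.5],
    [-0.008,-0.026,0,0,0,-8.5],
    [-0.008,-0.026,0,0,0,-8.5],
    [-0.008,-0.026,0,0,0,-8.5],
    [-0.008,-0.026,0,0,0,-8.5],
    [-0.008,-0.026,0,0,0,-8.5],
    [-0.006,-0.026,-0.01,0,0,-8],
    [-0.004,-0.013,-0.02,0,0,-4],
    [0,0,-0.02,0,0,0],
    [0,0,0,0,0,0]
  ]
}}

```text
time: 35.65
position: [0.48, -0.1875, 0.2652]
tool_rot: [0.999, 0.034, -0.003, -0.002]
ft_force: [1.3, -0.4, -0.1]
grip_width: 0.0257
grip_force: 25.0
```

Call:
{"api": "step_arm", "payload": {
  "rows": [
    [0,0,-0.01,0,0,0],
    [0,0,0,0,0,0],
    [0,0,0,0,0,0]
  ]
}}

```text
time: 36.02
position: [0.4814, -0.1877, 0.2582]
tool_rot: [0.999, 0.034, 0.0, 0.0]
ft_force: [-0.5, -0.2, -0.7]
grip_width: 0.0258
grip_force: 25.0
```

Run:
```python
from h import *
c,o=wrist('w10.png',['stone_fine','slurry_stone','base_fine'])
c=camera('scene');measure('scene',c,None,['stone_fine','slurry_stone'])
```

```text
t 36.02 pos [ 481.4 -187.7  258.2] yaw -86.06 ztool [ 5.e-04 -3.e-04 -1.e+00] w 0.0258 gf 25.0 ft [-0.5 -0.2 -0.7] q6 0.91
stone_fine conf 0.92 c 501.2 -187.2 LxW 52 50 ang 3.3 z 36.0 px [323. 193.  78.  72.] 3844
stone_fine conf 0.73 c 496.9 -187.0 LxW 92 76 ang 4.0 z 16.8 px [324. 191. 102. 119.] 4019
slurry_stone conf 0.67 c 491.3 -187.5 LxW 29 26 ang 4.6 z 93.2 px [323. 239.  46.  59.] 2457
slurry_stone conf 0.41 c 500.3 -317.5 LxW 94 51 ang 3.8 z 36.3 px [505. 206. 104. 127.] 8615
base_fine conf 0.63 c 497.3 -187.1 LxW 91 76 ang 4.0 z 16.8 px [324. 190. 104. 115.] 3923
base_fine conf 0.41 c 471.2 -59.2 LxW 150 52 ang 2.0 z 35.7 px [143. 214. 106. 196.] 10963
stone_fine conf 0.91 c 478.8 -186.7 LxW 90 51 ang 4.4 z 35.6 px [364. 245.  39.  31.] 504
slurry_stone conf 0.75 c 475.9 -187.3 LxW 40 24 ang 10.0 z 92.5 px [361. 228.   8.  13.] 121
slurry_stone conf 0.62 c 578.5 171.0 LxW 142 34 ang -74.4 z 20.6 px [287. 166.  45.  24.] 354
```

View pics/w10.png

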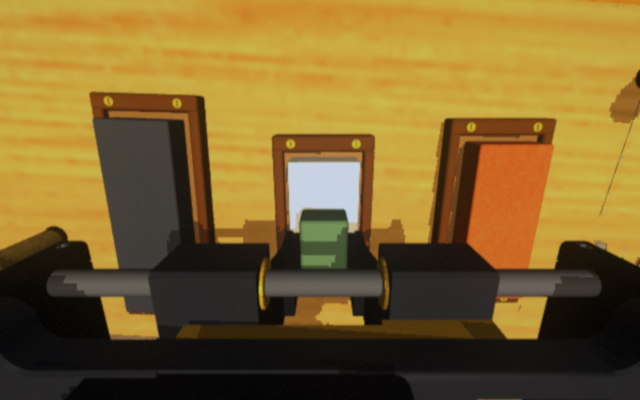

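Call:
{"api": "step_arm", "payload": {
  "rows": [
    [-0.0005,0,-0.015,0,0,0],
    [0,0,-0.01,0,0,0],
    [0,0,-0.006,0,0,0],
    [0,0,-0.002,0,0,0],
    [0,0,0,0,0,0]
  ]
}}

```text
time: 37.0
position: [0.4807, -0.1879, 0.2247]
tool_rot: [0.999, 0.034, -0.0, -0.0]
ft_force: [-1.1, 0.8, -1.2]
grip_width: 0.026
grip_force: 25.0
```

Call:
{"api": "step_arm", "payload": {
  "rows": [
    [0,0,-0.001,0,0,0],
    [0,0,0,0,0,0]
  ]
}}

```text
time: 37.25
position: [0.4807, -0.1879, 0.2241]
tool_rot: [0.999, 0.034, 0.0, 0.0]
ft_force: [-0.7, 0.2, -0.2]
grip_width: 0.0254
grip_force: 25.0
```

Call:
{"api": "step_arm", "payload": {
  "rows": [
    [0,0,-0.0008,0,0,0],
    [0,0,0,0,0,0]
  ]
}}

```text
time: 37.5
position: [0.4807, -0.1878, 0.2232]
tool_rot: [0.999, 0.034, 0.0, 0.0]
ft_force: [0.3, -0.5, -0.8]
grip_width: 0.0259
grip_force: 25.0
```

Call:
{"api": "step_arm", "payload": {
  "rows": [
    [0,0,-0.0006,0,0,0],
    [0,0,0,0,0,0]
  ]
}}

```text
time: 37.75
position: [0.4807, -0.1878, 0.223]
tool_rot: [0.999, 0.034, 0.0, 0.0]
ft_force: [-0.9, -0.2, 4.7]
grip_width: 0.0256
grip_force: 25.0
```

Call:
{"api": "step_arm", "payload": {
  "rows": [
    [0,0,-0.0005,0,0,0],
    [0,0,0,0,0,0]
  ]
}}

```text
time: 38.0
position: [0.4807, -0.1878, 0.223]
tool_rot: [0.999, 0.034, 0.0, 0.0]
ft_force: [-1.7, 0.9, 9.2]
grip_width: 0.0256
grip_force: 25.0
```

Contact made. I'll release, retreat and check.

Call:
{"api": "step_arm", "payload": {
  "rows": [
    [0,0,0.0007,0,0,0],
    [0,0,0,0,0,0],
    [0,0,0,0,0,0],
    [0,0,0,0,0,0]
  ],
  "jaw": 0.05
}}

```text
time: 38.5
position: [0.4807, -0.1879, 0.2225]
tool_rot: [0.999, 0.034, -0.0, -0.0]
ft_force: [-0.8, 0.5, -0.2]
grip_width: 0.0486
grip_force: 0.0
```

Call:
{"api": "step_arm", "payload": {
  "rows": [
    [0,0,0.02,0,0,0],
    [0,0,0.04,0,0,0],
    [0,0,0.04,0,0,0],
    [0,0.02,0.02,0,0,0],
    [-0.01,0.04,0,0,0,0],
    [-0.01,0.04,0,0,0,0],
    [-0.01,0.04,0,0,0,0],
    [0,0,0,0,0,0],
    [0,0,0,0,0,0]
  ]
}}

```text
time: 39.62
position: [0.4512, -0.0482, 0.3429]
tool_rot: [0.999, 0.034, 0.001, 0.0]
ft_force: [0.8, 0.1, 0.0]
grip_width: 0.0502
grip_force: 0.0
```

Run:
```python
from h import *
pose()
for n in ['scene','top']:
  c=camera(n);cv2.imwrite(f'pics/{n}9.png',c['pixels']);measure(n,c)
s=cv2.imread('pics/scene9.png')[90:330,160:480];cv2.imwrite('pics/s9.png',cv2.resize(s,(800,600)))
```

```text
t 39.62 pos [451.2 -48.2 342.9] yaw -86.06 ztool [ 1.3e-03 -8.0e-04 -1.0e+00] w 0.0502 gf 0.0 ft [0.8 0.1 0. ] q6 1.15
stone_coarse conf 0.96 c 468.3 -56.5 LxW 150 53 ang 1.8 z 35.7 px [322. 219.  52.  50.] 889
stone_coarse conf 0.47 c 468.1 -57.4 LxW 184 77 ang 2.4 z 16.4 px [320. 227.  70.  47.] 373
stone_medium conf 0.91 c 484.9 -316.9 LxW 123 50 ang 4.0 z 35.9 px [411. 272.  46.  47.] 945
stone_medium conf 0.44 c 468.5 -57.2 LxW 185 77 ang 2.4 z 16.1 px [320. 229.  68.  47.] 442
stone_fine conf 0.76 c 479.8 -187.2 LxW 92 50 ang 4.1 z 35.5 px [364. 244.  36.  30.] 342
base_medium conf 0.60 c 483.2 -316.0 LxW 154 77 ang 4.1 z 16.4 px [407. 278.  64.  60.] 667
base_fine conf 0.87 c 478.7 -185.7 LxW 126 78 ang 3.8 z 16.3 px [363. 250.  58.  53.] 431
slurry_stone conf 0.82 c 479.1 -186.6 LxW 45 26 ang 3.8 z 57.5 px [363. 238.  18.  17.] 174
offcut conf 0.68 c 578.9 170.6 LxW 139 35 ang -76.4 z 20.6 px [287. 162.  46.  26.] 275
bench_dog conf 0.66 c 479.8 -186.6 LxW 92 51 ang 4.1 z 35.5 px [364. 244.  35.  29.] 351
bench_dog conf 0.57 c 433.8 44.7 LxW 21 20 ang -13.5 z 68.1 px [282. 205.  11.  20.] 58
stone_coarse conf 0.74 c 472.2 -57.9 LxW 149 45 ang 1.2 z 37.3 px [353. 205.  16.  49.] 133
stone_medium conf 0.89 c 488.3 -316.4 LxW 120 52 ang 3.9 z 36.8 px [438. 202.  20.  38.] 602
stone_fine conf 0.62 c 484.2 -189.6 LxW 91 48 ang 9.9 z 37.3 px [394. 201.  18.  28.] 198
base_coarse conf 0.72 c 473.0 -55.9 LxW 183 71 ang 1.5 z 17.8 px [351. 203.  20.  61.] 198
base_coarse conf 0.61 c 482.5 -186.6 LxW 42 25 ang 1.2 z 58.9 px [394. 203.   8.  15.] 112
base_medium conf 0.79 c 487.7 -315.9 LxW 154 78 ang 3.5 z 17.6 px [435. 203.  26.  52.] 414
slurry_stone conf 0.71 c 482.5 -186.6 LxW 42 25 ang 1.2 z 58.9 px [395. 202.  11.  15.] 111
slurry_stone conf 0.39 c 484.6 -190.3 LxW 91 48 ang 11.2 z 37.6 px [394. 204.  17.  31.] 183
offcut conf 0.82 c 582.4 171.3 LxW 140 31 ang -75.5 z 22.5 px [280. 167.  43.  18.] 381
```

View pics/s9.png

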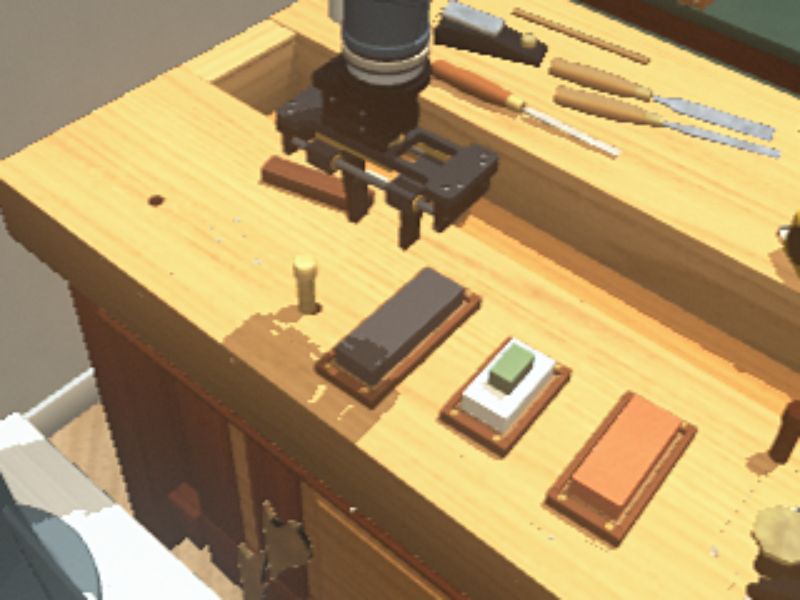

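The picture shows all three stones flat in their bases, with the green stone in the middle of the white one at (512,368). The off-cut and the dog (305,285) haven't moved.

```bash
python3 -c "
from rig import hand_in
print(hand_in())"
```

```text
the job is handed in; nothing more can be done
None
```

The job is handed in at about 40 s: the grey, terracotta and white stones are bedded flat in their bases, the green slurry stone sits on the middle of the white one, and the off-cut and bench dog were left where they were.

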